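# Stopper the open culture jar

### The job

Take the orange stopper out of the three-compartment bin and close the open amber jar with it: the plug goes into the mouth and the flange rests flat on the rim, with the jar left standing upright on the bench. Leave the blue and the black stopper in their own compartments of the bin.

Things in the scene. Friction and masses are not known exactly. Their poses are not given: they have to be found in the camera images.
- orange_center (a point): Orange plastic stopper, about 60 g, upright in the bin, round about its z axis (up). 62 mm tall; from the bottom: plug 28 mm across, 18 long; flange 68 mm across, 8 thick; round grip 26 mm across, 36 tall, to hold from above. This point is on its axis half-way up: 31 mm above its bottom, 5 above the flange's top, 31 below the grip's top.
- blue_center (a point): Blue stopper in the bin, same size and point as the orange one; it stays there. The white bin is fixed to the bench: walls 34 mm high, 5 thick, floor 5 thick, three compartments 88 by 88 mm inside, in one straight row at 93 mm pitch, turned up to 20 degrees from the left-right line. Orange, blue and black stand one in each, in any order, up to 10 mm off its middle.
- black_center (a point): Black stopper in the bin, the same size as the orange one, the point likewise half-way up it. It stays in the bin.
- jar_mouth (a point): Centre of the mouth, level with the rim, of the open amber glass jar; z up. Loose, about 0.4 kg, 110 mm tall, body 76 mm across, neck 58 outside, bore 48, so the plug has 10 mm to spare all round. With the stopper home its middle is 13 mm above this point. A like jar, already closed by a blue stopper (154 mm tall in all), stands at least 110 mm off, centre to centre.
There are look-alikes about, which are no part of the job. Of the things shaped like the part that bears orange_center, the orange one is meant. Leave any purple look-alike of the part that bears jar_mouth alone.

How it is judged (in metres and radians):
At the end, for the whole second after the job is handed in: The orange stopper is in the open jar's mouth: its axis within 14 mm of the mouth's centre, its middle point 9 to 17 mm above the rim (13 mm when flat home) and its tilt under 0.12 rad, with the jar upright (tilt under 0.1 rad) on the bench (rim 100 to 120 mm above it) (horizontal distance between orange_center and jar_mouth below 0.014 m and z of orange_center in the frame of jar_mouth between 0.009 and 0.017 m and angle between orange_center's own z axis and vertical below 0.12 rad and angle between jar_mouth's own z axis and vertical below 0.1 rad and height (world z) of jar_mouth between 0.1 and 0.12 m); the robot touches nothing.
It fails at once if the blue stopper is taken or knocked out of its place (moved by more than 40 mm) (distance of blue_center from where it was at the start of the episode above 0.04 m).
It fails at once if the black stopper is taken or knocked out of its place (moved by more than 40 mm) (distance of black_center from where it was at the start of the episode above 0.04 m).
It also fails if it takes over 35 s, if anything falls off the work surface, if the arm or the gripper's body presses on something with over 40 N, if the wrist force passes 120 N, or if a joint passes its speed limit or range.

### The arm

A 7-joint arm with a two-finger parallel gripper is mounted at the origin on the work surface. World frame = base frame: x ahead of the robot, y to its left, z up, the work surface at z = 0. Lengths are in mm, angles in rad, forces in N, time in s.
With the tool pointing down it reaches from about 400 to 925 mm from the base axis. Payload 4.1 kg.
Tool frame: the origin (TCP) lies between the finger pads; the fingertips stand 8 mm ahead of it and the grasp point (between the pads) lies 11 mm behind it; y points along the fingers, z is the direction in which the jaws open and shut, and the axes are right-handed (so a half turn about y gives the same grasp; the last joint's range is limited). The gripper opens to 85 mm and grips with 20 to 120 N. Pads are 22 mm wide; open, the fingers measure 114 mm over their backs; the gripper's body (76 mm by 85 mm) begins 54 mm behind the grasp point. The pads swing forward as they close: fully open they stand 13 mm farther back than shut.
Start: joints at [-0.099, 0.398, 0.045, 1.537, -0.019, 1.207, -0.051], TCP at [650.033, 0.031, 239.347] pointing down, gripper open.
Joint ranges: [-2.82, 2.82], [-0.49, 2.23], [-1.37, 1.46], [0, 2.46], [-1.36, 4.5], [0.23, 2], [-2.94, 2.94]. Speed limits (rad/s): [2.57, 2.57, 3.14, 3.14, 3.14, 3.14, 3.14].

### API

Orientations are given as a unit quaternion [w, x, y, z].
In Python, from rig import * gives the robot as it stands. The module is installed in compiled form; this text tells all that it offers.
- The arm moves only by the shell command python3 -m creep 'ROWS' [FORCE]. ROWS is JSON, a list of rows, each an object of numbers: "tx", "ty", "tz": the shift along the world's x, y, z in mm; "ax", "ay", "az": the turn, a rotation vector about the world's x, y, z in rad; "hand": the closure, from -1 (fully open) to 1 (shut). A call has 1 to 5 rows; each row shifts and turns the commanded pose from where the row before left it; what a row does not reach is not made up. A row lasts 1/8 s, in which the tool goes at most 62.5 mm and 10.7 degrees, less where a joint would pass 70% of its speed; a pose out of reach is approached as far as the arm can. A call with a gripper value outside its range is refused whole. The fingers move at their own pace and stop on an object; FORCE is the grip in N (left out, the last holds). Time passes only in rows, so rows that do not move let the fingers close. It gives the time, the measured TCP pose, the force and the opening at its end, in the units of the state.
- get_state(): the state, without advancing time (a new reading comes with each control period).
- grab_frame(name): name is "scene" or "side" or "wrist"; returns the picture (420x560x3 uint8, blue, green, red); there is no depth.
- camera_info(name): a dict with "K" (3x3 intrinsics, pixels), "pose" (4x4, takes a point from camera to world coordinates). Camera axes: x right, y down, z forward; pixel columns grow to the right and rows downward; lengths in mm; the calibration is good to about 2 mm. A picture is of the moment at which its call begins: read the wrist's pose just before it. camera_info takes no time and is no camera call; for the wrist camera it gives the pose at the moment of the call.
- close_job(): hands the job in, once; it reports no verdict.
The state is a dict: "clock": time; "q": joint angles; "dq": joint speeds; "joint_torque": joint torques, N m; "tool_pos": TCP position; "tcp_rot": TCP orientation; "force": force on the tool from outside, world axes, zero at the start; "wrist_torque": the same for the moment, N m; "opening": opening from 0.0 (shut) to 1.0 (fully open).
Only numpy, scipy, OpenCV 4.12 (cv2) and the standard library are available. Lean on these libraries where they do the work, as an engineer would, in place of code of your own. Each camera call takes 0.05 s, during which the arm holds its last target. There are 200 camera calls.

## Working session

There is one attempt and no reset: what is moved stays moved. The work goes in short steps, Python scripts to look and compute and a shell command to move; the robot and the scene stay as the last step left them, time stands still between calls to the robot, and variables do not carry over. Pictures are saved under pics/ and viewed, about 8 in all and at most 12, crops included, and the job is handed in when it is done.

```bash
mkdir -p pics
cat > h.py <<'E'
from rig import *
import numpy as np, cv2
def ray(name,u,v,z,info=None):
    c=info or camera_info(name);K=np.array(c["K"]);T=np.array(c["pose"])
    d=T[:3,:3]@np.linalg.solve(K,[u,v,1.]);o=T[:3,3]
    return o+d*(z-o[2])/d[2]
def proj(name,p,info=None):
    c=info or camera_info(name);T=np.linalg.inv(np.array(c["pose"]))
    q=np.array(c["K"])@(T[:3,:3]@np.array(p)+T[:3,3]);return q[:2]/q[2]
E
python3 - <<'E'
from h import *
s=get_state();print(s["clock"],s["tool_pos"],s["tcp_rot"],s["opening"])
a=[grab_frame(n) for n in("scene","side","wrist")]
for n,i in zip("abc",a): cv2.imwrite(f"pics/{n}0.png",i)
cv2.imwrite("pics/m.png",cv2.resize(np.hstack(a[:2]),None,fx=.714,fy=.714))
for n in("scene","side","wrist"):
    c=camera_info(n);print(n,np.round(c["pose"],2).tolist(),np.round(c["K"],0).tolist())
E
```

```text
0.0 [6.49375931e+02 2.35689409e-02 2.38260104e+02] [-0.49949413  0.50056619 -0.50042532  0.49951337] 0.9975565992773188
scene [[-0.58, 0.63, -0.52, 1160.48], [0.82, 0.44, -0.38, 443.08], [-0.01, -0.64, -0.77, 1019.5], [0.0, 0.0, 0.0, 1.0]] [[424.0, 0.0, 280.0], [0.0, 424.0, 218.0], [0.0, 0.0, 1.0]]
side [[0.97, -0.16, 0.19, 384.35], [-0.24, -0.67, 0.7, -632.8], [0.02, -0.73, -0.69, 660.48], [0.0, 0.0, 0.0, 1.0]] [[383.0, 0.0, 285.0], [0.0, 383.0, 210.0], [0.0, 0.0, 1.0]]
wrist [[1.0, 0.0, -0.0, 647.95], [-0.0, -0.97, -0.26, 65.62], [-0.0, 0.26, -0.97, 374.03], [0.0, 0.0, 0.0, 1.0]] [[362.0, 0.0, 278.0], [0.0, 362.0, 204.0], [0.0, 0.0, 1.0]]
```

View pics/a0.png

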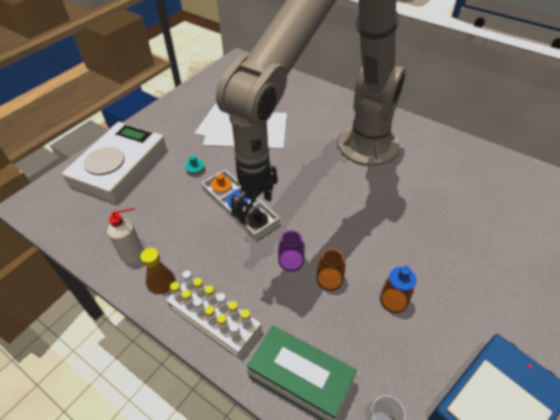

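View pics/b0.png

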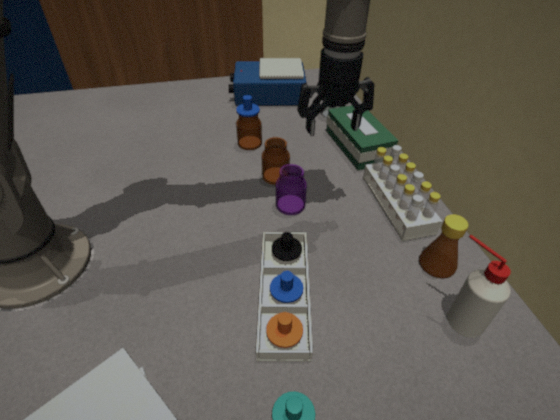

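The scene view shows orange at about (221,182), and the open amber jar at (331,257) with purple to its left and the blue-capped jar to its right. In the side view, orange is at (285,325) with its grip top near (285,317). The open amber rim is near (276,145).

Run:
```python
from h import *
for n,u,v,z in(("scene",221,177,67),("side",285,317,67),("scene",331,257,110),("side",276,145,110),("side",287,276,67),("side",287,238,67),("side",291,173,110),("scene",291,238,110),("side",248,100,154)): print(n,u,v,np.round(ray(n,u,v,z)))
a=cv2.imread("pics/a0.png");b=cv2.imread("pics/b0.png")
f=lambda i,x,y:cv2.resize(i[y:y+75,x:x+100],None,fx=4,fy=4,interpolation=cv2.INTER_CUBIC)
cv2.imwrite("pics/m1.png",np.vstack([np.hstack([f(a,180,150),f(a,280,230)]),np.hstack([f(b,235,285),f(b,230,125)])]))
```

```text
scene 221 177 [ 484. -280.   67.]
side 285 317 [ 481. -289.   67.]
scene 331 257 [576. 180. 110.]
side 276 145 [571. 169. 110.]
side 287 276 [ 506. -205.   67.]
side 287 238 [ 530. -110.   67.]
side 291 173 [579.  49. 110.]
scene 291 238 [585.  59. 110.]
side 248 100 [531. 337. 154.]
```

View pics/m1.png

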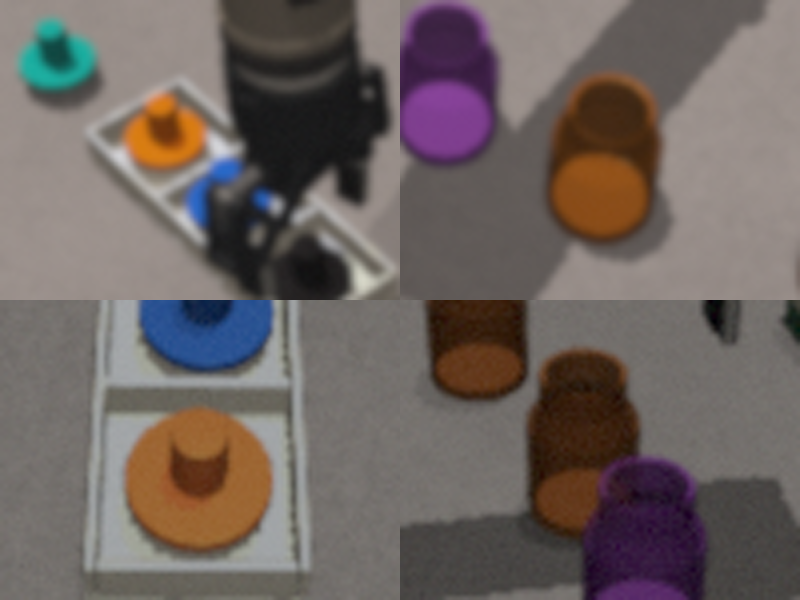

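Run:
```python
from h import *
for n,u,v,z in(("scene",220.3,176.2,67),("side",285,319.7,67),("side",285,330,31),("scene",332.5,257,110),("side",275.7,143.7,110)): print(n,u,v,np.round(ray(n,u,v,z)))
# bin direction from flange/floor corners side view
from itertools import product
print(ray("side",235+85/4,285+270/4,34),ray("side",235+310/4,285+270/4,34))
from scipy.spatial.transform import Rotation as R
s=get_state();q=s["tcp_rot"];print(R.from_quat([q[1],q[2],q[3],q[0]]).as_matrix().round(2))
```

```text
scene 220.3 176.2 [ 483. -285.   67.]
side 285 319.7 [ 479. -294.   67.]
side 285 330 [ 480. -294.   31.]
scene 332.5 257 [574. 183. 110.]
side 275.7 143.7 [572. 175. 110.]
[ 421.70645573 -324.58985055   34.        ] [ 515.16475723 -347.18027461   34.        ]
[[ 0. -0.  1.]
 [-1. -0.  0.]
 [ 0. -1. -0.]]
```

Both cameras agree: orange at about (481,-290) and jar mouth at about (573,179). I'll move above the orange stopper.

```bash
python3 -m creep '[{"tx":-28,"ty":-48,"tz":-8},{"tx":-28,"ty":-48,"tz":-8},{"tx":-28,"ty":-48,"tz":-8},{"tx":-28,"ty":-48,"tz":-8},{"tx":-28,"ty":-48,"tz":-8}]'
python3 -m creep '[{"tx":-14,"ty":-25,"tz":-10},{"tx":-14,"ty":-25,"tz":-10},{"tx":0},{"tx":0}]'
python3 - <<'E'
from h import *
s=get_state();c=camera_info("wrist");i=grab_frame("wrist")
print(s["tool_pos"],s["tcp_rot"],s["clock"],s["force"]);cv2.imwrite("pics/w1.png",i)
np.savez("w1.npz",K=c["K"],pose=c["pose"])
print(proj("wrist",[481,-290,67],c))
E
```

```text
[6.49536724e+02 2.09051764e-02 2.38491345e+02] [-0.49961749  0.50041325 -0.50033974  0.49962896] 0.15 [-0.16668777  0.52463729  0.09229086]
[123.82836986 447.94243821]invalid input at $[0]: expected keys tx, ty, tz, ax, ay, az, hand
invalid input at $[0]: expected keys tx, ty, tz, ax, ay, az, hand
```

View pics/w1.png

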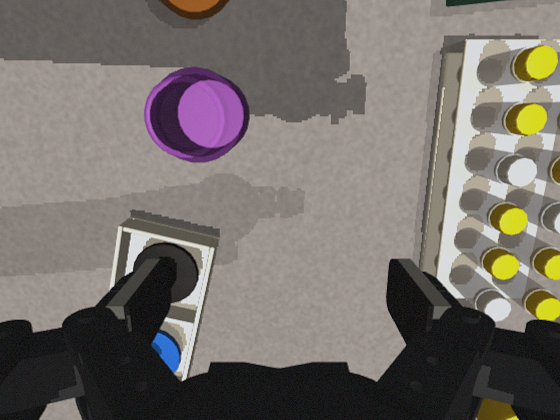

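All seven keys are required in every row, so nothing moved. The picture shows the hand still at its start, with black at (165,270) and blue at (165,350) near the left finger.

```bash
python3 -m creep '[{"tx":-28,"ty":-48,"tz":-8,"ax":0,"ay":0,"az":0,"hand":-1},{"tx":-28,"ty":-48,"tz":-8,"ax":0,"ay":0,"az":0,"hand":-1},{"tx":-28,"ty":-48,"tz":-8,"ax":0,"ay":0,"az":0,"hand":-1},{"tx":-28,"ty":-48,"tz":-8,"ax":0,"ay":0,"az":0,"hand":-1},{"tx":-28,"ty":-48,"tz":-8,"ax":0,"ay":0,"az":0,"hand":-1}]'
python3 -m creep '[{"tx":-14,"ty":-25,"tz":-10,"ax":0,"ay":0,"az":0,"hand":-1},{"tx":-14,"ty":-25,"tz":-10,"ax":0,"ay":0,"az":0,"hand":-1},{"tx":0,"ty":0,"tz":0,"ax":0,"ay":0,"az":0,"hand":-1},{"tx":0,"ty":0,"tz":0,"ax":0,"ay":0,"az":0,"hand":-1}]'
python3 - <<'E'
from h import *
s=get_state();c=camera_info("wrist");i=grab_frame("wrist")
print(s["tool_pos"],s["tcp_rot"],s["clock"],s["force"]);cv2.imwrite("pics/w2.png",i)
print(proj("wrist",[481,-290,67],c)); print(np.round(c["pose"],3).tolist())
E
```

```text
clock: 0.82
tool_pos: [508.9, -241.4, 199.1]
tcp_rot: [0.5, -0.5, 0.5, -0.5]
force: [1.0, 0.1, -0.5]
opening: 0.999
clock: 1.32
tool_pos: [482.8, -289.0, 179.5]
tcp_rot: [0.501, -0.5, 0.5, -0.5]
force: [0.2, 0.9, 0.7]
opening: 1.0
[ 482.80146862 -288.9709377   179.47980982] [ 0.50062962 -0.49990691  0.49972265 -0.49974028] 1.325 [0.1910869  0.92309148 0.6527252 ]
[278.20839058 203.18762466]
[[1.0, 0.001, 0.001, 480.852], [0.001, -0.965, -0.261, -223.495], [0.001, 0.261, -0.965, 315.064], [0.0, 0.0, 0.0, 1.0]]
```

View pics/w2.png

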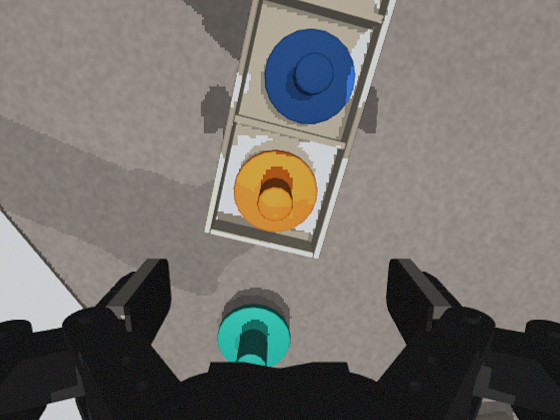

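Orange grip top is at (275.5,203), against a prediction of (278,203), so the estimate holds. Its x is about 481, and the hand's midline is at column 278. Descending to TCP z≈43, so the fingertips stay above the 34 mm walls, then gripping.

```bash
python3 -m creep '[{"tx":-1,"ty":-1,"tz":-40,"ax":0,"ay":0,"az":0,"hand":-1},{"tx":0,"ty":0,"tz":-40,"ax":0,"ay":0,"az":0,"hand":-1},{"tx":0,"ty":0,"tz":-36,"ax":0,"ay":0,"az":0,"hand":-1},{"tx":0,"ty":0,"tz":-20,"ax":0,"ay":0,"az":0,"hand":-1},{"tx":0,"ty":0,"tz":0,"ax":0,"ay":0,"az":0,"hand":-1}]'
python3 -m creep '[{"tx":0,"ty":0,"tz":0,"ax":0,"ay":0,"az":0,"hand":1},{"tx":0,"ty":0,"tz":0,"ax":0,"ay":0,"az":0,"hand":1},{"tx":0,"ty":0,"tz":0,"ax":0,"ay":0,"az":0,"hand":1},{"tx":0,"ty":0,"tz":0,"ax":0,"ay":0,"az":0,"hand":1},{"tx":0,"ty":0,"tz":0,"ax":0,"ay":0,"az":0,"hand":1}]' 40
```

```text
clock: 2.0
tool_pos: [481.0, -289.0, 42.1]
tcp_rot: [-0.501, 0.501, -0.5, 0.498]
force: [0.0, -0.7, 0.3]
opening: 1.0
clock: 2.62
tool_pos: [481.4, -291.2, 44.1]
tcp_rot: [-0.5, 0.5, -0.5, 0.5]
force: [-0.9, -0.6, 5.4]
opening: 0.292
```

```bash
python3 -m creep '[{"tx":0,"ty":0,"tz":0,"ax":0,"ay":0,"az":0,"hand":1},{"tx":0,"ty":0,"tz":20,"ax":0,"ay":0,"az":0,"hand":1},{"tx":0,"ty":0,"tz":40,"ax":0,"ay":0,"az":0,"hand":1},{"tx":0,"ty":0,"tz":50,"ax":0,"ay":0,"az":0,"hand":1},{"tx":0,"ty":0,"tz":50,"ax":0,"ay":0,"az":0,"hand":1}]'
python3 -m creep '[{"tx":0,"ty":0,"tz":20,"ax":0,"ay":0,"az":0,"hand":1},{"tx":0,"ty":0,"tz":0,"ax":0,"ay":0,"az":0,"hand":1}]'
python3 - <<'E'
from h import *
s=get_state();print(s["tool_pos"],s["clock"],s["force"],s["opening"])
w=grab_frame("wrist");b=grab_frame("side");cv2.imwrite("pics/w3.png",w);cv2.imwrite("pics/b3.png",b)
cv2.imwrite("pics/m3.png",cv2.resize(np.hstack([w,b]),None,fx=.714,fy=.714))
E
```

```text
clock: 3.25
tool_pos: [480.5, -290.7, 204.2]
tcp_rot: [0.5, -0.5, 0.5, -0.5]
force: [1.0, -1.1, -1.2]
opening: 0.288
clock: 3.5
tool_pos: [481.8, -291.4, 224.7]
tcp_rot: [-0.5, 0.5, -0.499, 0.501]
force: [0.0, 0.5, -1.5]
opening: 0.287
[ 481.80736096 -291.44515905  224.69326281] 3.5 [ 0.02209274  0.49611392 -1.51654929] 0.2873188157005269
```

View pics/m3.png

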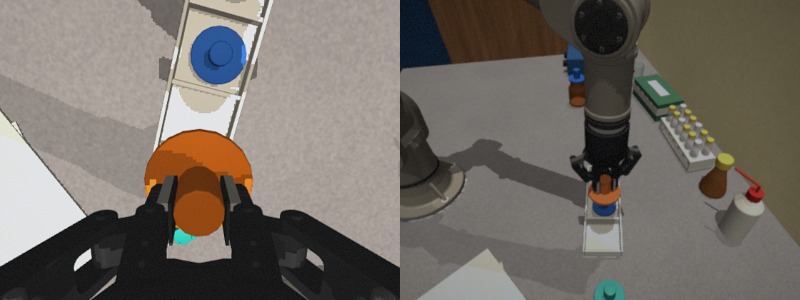

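The stopper is held upright: the flange spans (145–252) around the grip at column 200, against a hand midline of 198.5. The compartment is empty and blue is undisturbed. Next I move to 60 mm short of the jar and look.

```bash
python3 -m creep '[{"tx":9,"ty":30,"tz":2,"ax":0,"ay":0,"az":0,"hand":1},{"tx":9,"ty":41,"tz":0,"ax":0,"ay":0,"az":0,"hand":1},{"tx":9,"ty":45,"tz":0,"ax":0,"ay":0,"az":0,"hand":1},{"tx":9,"ty":45,"tz":0,"ax":0,"ay":0,"az":0,"hand":1},{"tx":10,"ty":45,"tz":0,"ax":0,"ay":0,"az":0,"hand":1}]'
python3 -m creep '[{"tx":10,"ty":45,"tz":0,"ax":0,"ay":0,"az":0,"hand":1},{"tx":9,"ty":45,"tz":0,"ax":0,"ay":0,"az":0,"hand":1},{"tx":9,"ty":45,"tz":0,"ax":0,"ay":0,"az":0,"hand":1},{"tx":9,"ty":40,"tz":0,"ax":0,"ay":0,"az":0,"hand":1},{"tx":9,"ty":29,"tz":0,"ax":0,"ay":0,"az":0,"hand":1}]'
python3 -m creep '[{"tx":0,"ty":0,"tz":0,"ax":0,"ay":0,"az":0,"hand":1},{"tx":0,"ty":0,"tz":0,"ax":0,"ay":0,"az":0,"hand":1},{"tx":0,"ty":0,"tz":0,"ax":0,"ay":0,"az":0,"hand":1}]'
python3 - <<'E'
from h import *
s=get_state();c=camera_info("wrist");i=grab_frame("wrist")
print(s["tool_pos"],s["clock"],s["force"],s["opening"]);cv2.imwrite("pics/w4.png",i)
print(proj("wrist",[573,179,110],c)); print(np.round(c["pose"],3).tolist());np.savez("w4.npz",K=c["K"],pose=c["pose"])
E
```

```text
clock: 4.22
tool_pos: [525.9, -83.4, 223.1]
tcp_rot: [0.499, -0.501, 0.501, -0.499]
force: [0.2, -1.2, -0.9]
opening: 0.294
clock: 4.85
tool_pos: [571.8, 121.2, 222.8]
tcp_rot: [-0.5, 0.502, -0.5, 0.498]
force: [0.7, -0.5, -0.9]
opening: 0.29
clock: 5.22
tool_pos: [572.7, 117.1, 224.6]
tcp_rot: [0.499, -0.5, 0.501, -0.501]
force: [0.3, -0.1, 0.0]
opening: 0.295
[572.65804418 117.13918726 224.62610156] 5.225 [ 0.31579254 -0.14784404  0.00119232] 0.2947983735562441
[281.50258887 111.42024568]
[[1.0, -0.002, -0.002, 571.19], [-0.003, -0.965, -0.263, 182.873], [-0.001, 0.263, -0.965, 360.098], [0.0, 0.0, 0.0, 1.0]]
```

View pics/w4.png

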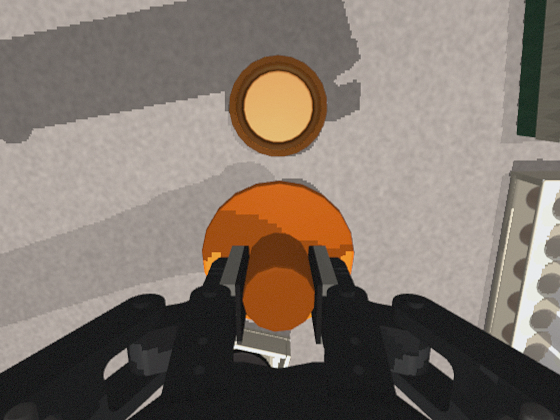

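Run:
```python
from h import *
c=dict(np.load("w4.npz"))
for z in(0,70,110): print(ray("wrist",278.3,106,z,c))
for z in(222-7+5-0,): 
  # flange centre of held stopper: left/right extremes 203..354 row ~258, top edge row 181 
  print(proj("wrist",[571,117,z],c),proj("wrist",[571,117+34,z-4],c),proj("wrist",[571,117,z+31-5],c))
```

```text
[570.72084913 182.35045627   0.        ]
[570.8120522  182.45212863  70.        ]
[570.86416823 182.51022713 110.        ]
[278.69751725 267.41376203] [278.50154232 186.50737775] [278.67988373 299.31038725]
```

Run:
```python
from h import *
c=dict(np.load("w4.npz"))
for zt in(206,209,212):
  for y in(115,118,121):
    t=np.linspace(0,6.28,100)
    F=np.array([proj("wrist",[571+34*np.cos(a),y+34*np.sin(a),zt],c) for a in t]);G=np.array([proj("wrist",[571+13*np.cos(a),y+13*np.sin(a),zt+36],c) for a in t])
    print(zt,y,"flange",F.min(0).round(),F.max(0).round(),"grip",G.min(0).round(),G.max(0).round())
```

```text
206 115 flange [205. 186.] [353. 323.] grip [243. 266.] [314. 330.]
206 118 flange [204. 179.] [353. 318.] grip [243. 258.] [315. 323.]
206 121 flange [204. 172.] [353. 312.] grip [243. 250.] [315. 316.]
209 115 flange [203. 188.] [354. 327.] grip [242. 269.] [315. 335.]
209 118 flange [203. 181.] [354. 321.] grip [242. 261.] [315. 327.]
209 121 flange [203. 174.] [355. 316.] grip [242. 253.] [316. 320.]
212 115 flange [202. 189.] [355. 331.] grip [241. 273.] [316. 340.]
212 118 flange [202. 182.] [356. 325.] grip [241. 265.] [316. 332.]
212 121 flange [201. 175.] [356. 319.] grip [241. 257.] [316. 325.]
```

The jar is concentric at (278,106), so it sits at y≈182.5. The held flange and grip fit an upright stopper at y≈117.3, in the same column. The shift needed is therefore +65 in y and about 0 in x.

```bash
python3 -m creep '[{"tx":0,"ty":30,"tz":0,"ax":0,"ay":0,"az":0,"hand":1},{"tx":0,"ty":35,"tz":0,"ax":0,"ay":0,"az":0,"hand":1},{"tx":0,"ty":0,"tz":-30,"ax":0,"ay":0,"az":0,"hand":1},{"tx":0,"ty":0,"tz":-30,"ax":0,"ay":0,"az":0,"hand":1},{"tx":0,"ty":0,"tz":0,"ax":0,"ay":0,"az":0,"hand":1}]'
python3 - <<'E'
from h import *
s=get_state();print(s["tool_pos"],s["clock"],s["force"],s["opening"])
a=grab_frame("scene");b=grab_frame("side")
cv2.imwrite("pics/a5.png",a);cv2.imwrite("pics/b5.png",b)
for n in("scene","side"): print(proj(n,[572,182,110]),proj(n,[572,182,133]))
f=lambda i,x,y:cv2.resize(i[y:y+120,x:x+80],None,fx=5,fy=5,interpolation=cv2.INTER_CUBIC)
cv2.imwrite("pics/m5.png",np.hstack([f(a,290,190),f(b,235,80)]))
E
```

```text
clock: 5.9
tool_pos: [571.2, 182.4, 163.0]
tcp_rot: [-0.498, 0.502, -0.501, 0.5]
force: [-0.1, -1.0, -0.2]
opening: 0.29
[571.18698299 182.36059691 163.00079457] 5.9 [-0.05985291 -0.95980853 -0.24940531] 0.2896131853207438
[332.71375678 256.29675348] [333.48464825 251.14449654]
[275.23295001 142.25929725] [275.22489341 134.55436261]
```

View pics/m5.png

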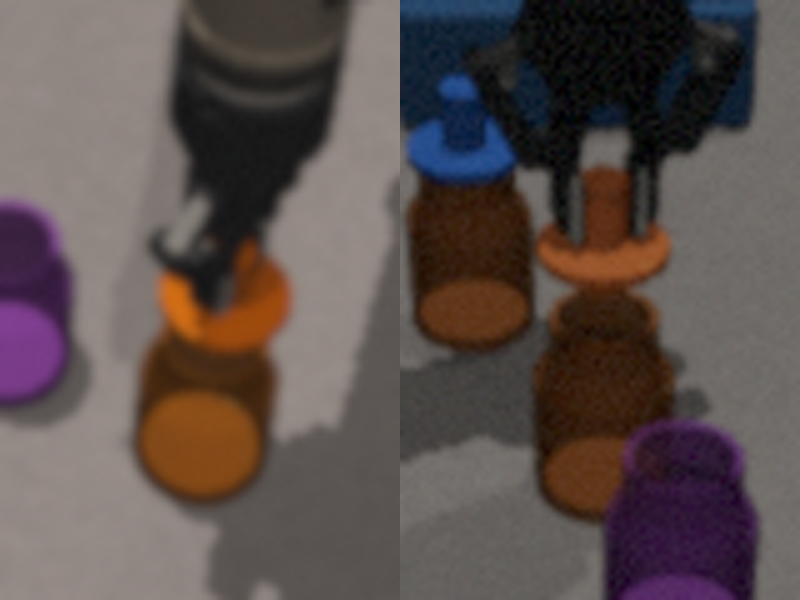

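The stopper is upright and centred over the mouth: in the side crop the flange centre is at column 603 and the rim at 605. In the scene crop the flange is at original column about 335, where 335 was expected. Lowering now.

```bash
python3 -m creep '[{"tx":0,"ty":0,"tz":-15,"ax":0,"ay":0,"az":0,"hand":1},{"tx":0,"ty":0,"tz":-11,"ax":0,"ay":0,"az":0,"hand":1},{"tx":0,"ty":0,"tz":0,"ax":0,"ay":0,"az":0,"hand":1}]'
python3 -m creep '[{"tx":0,"ty":0,"tz":-2,"ax":0,"ay":0,"az":0,"hand":1},{"tx":0,"ty":0,"tz":0,"ax":0,"ay":0,"az":0,"hand":1}]'
python3 -m creep '[{"tx":0,"ty":0,"tz":-2,"ax":0,"ay":0,"az":0,"hand":1},{"tx":0,"ty":0,"tz":0,"ax":0,"ay":0,"az":0,"hand":1}]'
```

```text
clock: 6.38
tool_pos: [572.1, 183.6, 138.1]
tcp_rot: [-0.499, 0.501, -0.5, 0.5]
force: [0.4, -0.1, -0.8]
opening: 0.291
clock: 6.62
tool_pos: [573.2, 184.1, 137.5]
tcp_rot: [0.5, -0.5, 0.5, -0.5]
force: [0.5, -0.2, -1.1]
opening: 0.295
clock: 6.88
tool_pos: [573.0, 184.0, 135.3]
tcp_rot: [0.5, -0.5, 0.5, -0.5]
force: [-0.7, -0.4, -0.5]
opening: 0.291
```

```bash
for k in 1; do :; done
python3 -m creep '[{"tx":0,"ty":0,"tz":-2,"ax":0,"ay":0,"az":0,"hand":1},{"tx":0,"ty":0,"tz":0,"ax":0,"ay":0,"az":0,"hand":1}]'
python3 -m creep '[{"tx":0,"ty":0,"tz":-1,"ax":0,"ay":0,"az":0,"hand":1},{"tx":0,"ty":0,"tz":0,"ax":0,"ay":0,"az":0,"hand":1}]'
```

```text
clock: 7.12
tool_pos: [572.9, 184.0, 133.1]
tcp_rot: [-0.5, 0.5, -0.5, 0.5]
force: [0.6, -0.3, -1.3]
opening: 0.294
clock: 7.38
tool_pos: [573.0, 184.0, 132.3]
tcp_rot: [-0.5, 0.5, -0.5, 0.5]
force: [0.2, 0.2, -1.4]
opening: 0.294
```

```bash
python3 -m creep '[{"tx":0,"ty":0,"tz":-1,"ax":0,"ay":0,"az":0,"hand":1},{"tx":0,"ty":0,"tz":0,"ax":0,"ay":0,"az":0,"hand":1}]'
python3 -m creep '[{"tx":0,"ty":0,"tz":-1,"ax":0,"ay":0,"az":0,"hand":1},{"tx":0,"ty":0,"tz":0,"ax":0,"ay":0,"az":0,"hand":1}]'
```

```text
clock: 7.62
tool_pos: [573.1, 184.1, 131.4]
tcp_rot: [0.5, -0.5, 0.5, -0.5]
force: [0.2, -0.2, -1.0]
opening: 0.294
clock: 7.88
tool_pos: [573.3, 184.1, 131.2]
tcp_rot: [0.5, -0.5, 0.5, -0.5]
force: [-0.4, -0.6, 4.5]
opening: 0.29
```

Contact is felt at TCP z≈131, with about +5 N. Releasing and rising.

```bash
python3 -m creep '[{"tx":0,"ty":0,"tz":0,"ax":0,"ay":0,"az":0,"hand":0},{"tx":0,"ty":0,"tz":0,"ax":0,"ay":0,"az":0,"hand":-1},{"tx":0,"ty":0,"tz":0,"ax":0,"ay":0,"az":0,"hand":-1},{"tx":0,"ty":0,"tz":0,"ax":0,"ay":0,"az":0,"hand":-1},{"tx":0,"ty":0,"tz":0,"ax":0,"ay":0,"az":0,"hand":-1}]'
python3 -m creep '[{"tx":0,"ty":0,"tz":20,"ax":0,"ay":0,"az":0,"hand":-1},{"tx":0,"ty":0,"tz":40,"ax":0,"ay":0,"az":0,"hand":-1},{"tx":0,"ty":0,"tz":40,"ax":0,"ay":0,"az":0,"hand":-1},{"tx":0,"ty":-40,"tz":20,"ax":0,"ay":0,"az":0,"hand":-1},{"tx":0,"ty":-40,"tz":0,"ax":0,"ay":0,"az":0,"hand":-1}]'
python3 -m creep '[{"tx":0,"ty":0,"tz":0,"ax":0,"ay":0,"az":0,"hand":-1},{"tx":0,"ty":0,"tz":0,"ax":0,"ay":0,"az":0,"hand":-1}]'
python3 - <<'E'
from h import *
s=get_state();print(s["tool_pos"],s["clock"],s["force"],s["opening"])
a=grab_frame("wrist");b=grab_frame("side")
cv2.imwrite("pics/w6.png",a);cv2.imwrite("pics/b6.png",b)
c=camera_info("wrist");print([proj("wrist",[572,182.5,z],c).round() for z in(110,118,154)],proj("side",[572,182,154]),proj("side",[572,182,118]))
f=lambda i,x,y,w,h:cv2.resize(i[y:y+h,x:x+w],(400,600),interpolation=cv2.INTER_CUBIC)
cv2.imwrite("pics/m6.png",np.hstack([f(a,180,0,200,300),f(b,235,80,80,120)]))
E
```

```text
clock: 8.5
tool_pos: [573.0, 184.0, 130.3]
tcp_rot: [0.5, -0.5, 0.5, -0.5]
force: [-0.2, 0.2, -0.2]
opening: 0.998
clock: 9.12
tool_pos: [574.3, 103.9, 252.8]
tcp_rot: [0.502, -0.499, 0.499, -0.501]
force: [0.7, 0.3, -0.4]
opening: 1.001
clock: 9.38
tool_pos: [572.9, 104.7, 250.3]
tcp_rot: [0.5, -0.5, 0.5, -0.5]
force: [-0.8, 0.6, -1.0]
opening: 1.0
[572.86616542 104.6677535  250.26861798] 9.375 [-0.7996297   0.64682388 -1.03496168] 0.9996370208963277
[array([280.,  90.]), array([280.,  89.]), array([280.,  87.])] [275.21730468 127.2968834 ] [275.23017717 139.60749199]
```

View pics/m6.png

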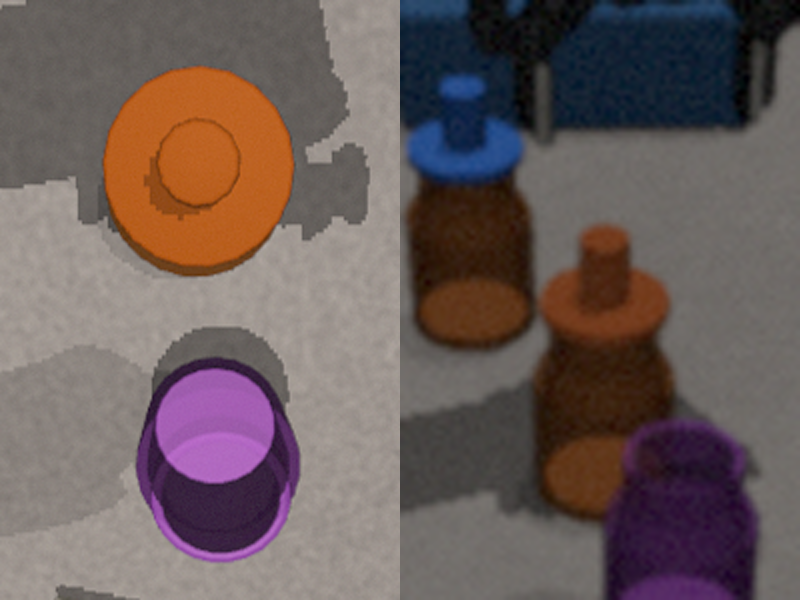

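The flange sits flat and concentric on the rim. In the side view the grip top is at (276,127.6) against a predicted (275.2,127.3). The flange is at (275.8,140.6) against (275.2,139.6). The jar is upright and the hand is clear, so I'm handing in.

```bash
python3 -c "
from rig import *
print(close_job(),get_state()['clock'])"
```

```text
the job is handed in; nothing more can be done
the job is handed in; nothing more can be done
```

The open amber jar is closed with the orange stopper, and I handed the job in at about 9.5 s of the 35 s allowed. I gripped the stopper from above with 40 N, carried it over and lowered it onto the rim until I felt contact of about 5 N. Then I released it and backed off.

**Last checks:**
- **Fit:** in the side picture the grip top and flange were within about 1 px of where a flat, fully seated stopper should appear. In the wrist picture the stopper looked upright and centred.
- **Jar and hand:** the jar was standing upright, the gripper was open and clear, and the force reading was back to noise.
- **Blue and black stoppers:** blue was still in its place after the lift. The hand never went near black, but I did not photograph it again at the end.

**Failures and disagreements:**
- My first move command was refused because every row must give all seven values, so nothing moved.
- The first jar estimates from the two fixed cameras differed by about 8 mm in y (175 and 183). The close wrist look gave 182.5, and I used that.

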